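Clear the turntable, dock the jug and lid it

ROBOT

A 7-joint arm with a two-finger parallel gripper is mounted at the origin on the work surface. World frame = base frame: x ahead of the robot, y to its left, z up, the work surface at z = 0. Lengths are in m, angles in rad, forces in N, time in s.
With the tool pointing down it reaches from about 0.35 to 0.9 m from the base axis. Payload 8.1 kg.
Tool frame: the origin (TCP) lies midway between the tips of the shut fingers; the grasp point (between the pads) lies 19 mm behind it; z points along the fingers, y is the line along which they close (so a half turn about z gives the same grasp; the last joint's range is limited). The gripper opens to 92 mm and grips with 3 to 60 N. Pads are 19 mm wide; open, the fingers measure 130 mm over their backs; the gripper's body (75 mm by 190 mm) begins 47 mm behind the grasp point.
Start: joints at [-1.419, 0.434, 0.025, 1.573, -0.012, 1.134, -0.075], TCP at [0.158, 0.605, 0.227] pointing down, gripper open.
Joint ranges: [-2.62, 2.62], [-0.44, 2.09], [-1.27, 1.32], [0.08, 2.57], [-1.32, 4.46], [0.12, 2], [-2.74, 2.74]. Speed limits (rad/s): [2.22, 2.22, 3.01, 3.01, 3.14, 3.14, 3.14].

INTERFACE

Orientations are given as a rotation vector (axis times angle).
In Python, from cell import observe, cams, job gives the robot as it stands. The module is installed in compiled form; this text tells all that it offers.
- The arm moves only by the tool step_arm, never from a script. Its argument "steps" is a list of rows, each a list of 6 numbers: the shift along the world's x, y, z in mm, then the turn, a rotation vector about the world's x, y, z in rad. In form: [[dx, dy, dz, rx, ry, rz], ...]. A call has 1 to 20 rows; each row shifts and turns the commanded pose from where the row before left it; what a row does not reach is not made up. A row lasts 1/12 s, in which the tool goes at most 41.7 mm and 7.16 degrees, less where a joint would pass 70% of its speed; a pose out of reach is approached as far as the arm can. A call with a gripper value outside its range is refused whole. "gripper" is the opening, from 0 (shut) to 1 (fully open), set as the call begins (left out, the last holds). The fingers move at their own pace and stop on an object; "force" is the grip in N (left out, the last holds). Time passes only in rows, so rows that do not move let the fingers close. It gives the time, the measured TCP pose, the force, the opening and the grip force at its end, in the units of the state.
- observe(): the state, without advancing time (a new reading comes with each control period).
- cams.get_image(name): name is "scene" or "top"; returns the picture (420x560x3 uint8, red, green, blue); there is no depth.
- cams.get_calibration(name): a dict with "fov_y" (degrees; the focal length in pixels is half the picture's height over the tangent of half this angle, whatever the lens; pixels are square), "cx", "cy" (the principal point, pixels), "world_to_cam" (4x4, takes a point from world to camera coordinates). Camera axes: x right, y up, looking along -z (the intrinsics and any distortion apply to the point x, -y, -z); pixel columns grow to the right and rows downward; lengths in m; the calibration is good to about 2 mm. A picture is of the moment at which its call begins. get_calibration takes no time and is no camera call.
- job.sign_off(): hands the job in; it is judged then, once.
The state is a dict: "clock": time; "joints": joint angles; "dq": joint speeds; "joint_efforts": joint torques, N m; "position": TCP position; "ee_rot": TCP orientation; "force": force on the tool from outside, world axes, zero at the start; "ft_torque": the same for the moment, N m; "width": opening from 0.0 (shut) to 1.0 (fully open); "gripper_force": force on a finger pad.
Only numpy, scipy, OpenCV 4.12 (cv2) and the standard library are available. Lean on these libraries where they do the work, as an engineer would, in place of code of your own. Each camera call takes 0.05 s, during which the arm holds its last target. There are 200 camera calls.

TASK

Put the yam offcut that lies on the dock at the middle of the turntable into the open scrap bin. Then take the steel jug out of its sloping drain stand, seat it fully home and upright on the two pegs of the dock, either way round, and last put its lid on, plug down in the mouth and flush on the rim. Leave the mug, the tub and the tin standing where they are on the turntable.

Things in the scene. Friction and masses are not known exactly. Their poses are not given: they have to be found in the camera images.
- turntable: Round grey plastic turntable, 400 mm across, top face 28 mm above the table; it turns on its upright axis with some drag (0.4 N m). Origin on the axis at table height, z up. At its middle is fixed the jug's dock: a grey disc 140 mm across, top 52 mm above the table, carrying two upright steel pegs.
- dock (a point): Centre of the dock's flat top, 52 mm above the table; axes as the turntable's. The two pegs stand at y = -35 and +35 mm, x = 0, from it: round, 13 mm across, 18 mm tall, the top 6 mm tapering to 6 mm across.
- jug: Stainless steel jug, 144 mm tall, about 0.45 kg. Origin: centre of its underside, z along its axis to the mouth. Foot: black plastic block 92 (x) by 104 (y) by 24 mm high with two 18 mm round holes through it at y = -35 and +35 mm, x = 0, that fit over the pegs. Round body 88 mm across up to z = 85 mm; bar handle on its +x side out to x = 81 mm, z 35 to 99 mm.
- jug_neck (a point): On the jug's axis at jug z = 127 mm, jug axes: the middle of its straight round neck, 62 mm across, from z = 110 to the rim at 144 mm (wall 3 mm, mouth 56 mm across). The place to grip: fingers closing along the jug's y, tool along the jug's axis.
- stand: Fixed wooden drain stand, 180 (x) by 135 (y) by 90 mm high, origin at its underside's centre. The jug starts on its sloping ledge, jug origin at about (30, 0, 45) mm, jug z tilted 0.56 rad (32 deg) from vertical toward the stand's -x (robot side), handle uppermost. A board supports the jug's -x side to jug z = 77 mm; 18 mm cheeks stand 6 mm off the foot's y ends. Lift it out along its axis.
- lid: Round jug lid, 0.08 kg, lying plug down on the turntable at one of four places some 150 mm from its axis. Origin: centre of the plug's underside, z up. Black plug 48 mm across, 14 mm deep (lowest 5 mm tapering to 40 mm); steel flange 72 mm across, z 14 to 20 mm; round knob 22 mm across, z 20 to 48 mm. Seated, its origin is at jug z = 130 mm on the jug's axis.
- offcut: Brown chunk of yam with pale cut ends, a rounded block 85 (x) by 40 (y) by 46 mm high, 0.13 kg, lying on the dock between the two pegs. Origin: centre of its underside. Pegs rise 18 mm beside it, so keep the fingertips 20 mm above the dock.
- bin: Fixed open grey plastic scrap bin, outside 220 mm (x) by 160 mm (y), 100 mm tall, 5 mm walls, empty at the start, standing on the table on one side of the turntable (the drain stand is on the other; they can be swapped). Origin: centre of its underside, z up.
- milk_tin: Closed food tin, 74 mm across, 60 mm tall, standing on the turntable. To be left alone. Origin: centre of its underside.
- mug: White ceramic mug, 74 mm across, 75 mm tall with a side handle, standing on the turntable. To be left alone. Origin: centre of its underside.
- tub: White plastic tub with a grey lid, 88 mm across, 68 mm tall, standing on the turntable. To be left alone. Origin: centre of its underside.
Things that resemble listed ones, but are neither listed nor needed, are in the scene too. Leave any green or turquoise look-alike of the lid alone.

How it is judged:
By the outcome, as a careful person would: the job done as asked, in the order asked, and still so for the second after the job is handed in, with the robot touching nothing.
It also fails if it takes over 72 s, if anything falls off the work surface, if the arm or the gripper's body presses on something with over 40 N, if the wrist force passes 120 N, or if a joint passes its speed limit or range.

## Working session

There is one attempt and no reset: what is moved stays moved. The work goes in short steps, Python scripts to look and compute and a tool call to move; the robot and the scene stay as the last step left them, time stands still between calls to the robot, and variables do not carry over. Pictures are saved under pics/ and viewed, at most 10 in all, crops included, and the job is handed in when it is done.

Besides the shell and the picture viewer there is one more tool, called after ">>>" by a JSON object that holds its "method" and its "body". step_arm: Moves the arm, as the interface text tells. Its arguments: {"type":"object","properties":{"steps":{"type":"array","items":{"type":"array","items":{"type":"number"}}},"gripper":{"type":"number"},"force":{"type":"number"}},"required":["steps"]}

```bash
mkdir -p pics; python3 - <<'E'
from cell import observe,cams
import cv2,numpy as np
np.set_printoptions(precision=4,suppress=True)
for n in("scene","top"):
    cv2.imwrite(f"pics/{n}0.png",cv2.imread if 0 else cams.get_image(n)[:,:,::-1]); print(n,cams.get_calibration(n))
print(observe())
E
```

```text
scene {'fov_y': 57.27726030372179, 'cx': 275.1961918409965, 'cy': 210.95527972181267, 'world_to_cam': array([[-0.4661,  0.8845, -0.0189,  0.3084],
       [-0.659 , -0.3329,  0.6745,  0.3332],
       [ 0.5903,  0.3268,  0.7381, -1.5807],
       [ 0.    ,  0.    ,  0.    ,  1.    ]])}
top {'fov_y': 49.74361762179259, 'cx': 279.18504277492167, 'cy': 207.5749709562027, 'world_to_cam': array([[-0.0167, -0.9999, -0.002 ,  0.012 ],
       [ 0.9754, -0.0168,  0.22  , -0.6612],
       [-0.22  ,  0.0018,  0.9755, -1.0434],
       [ 0.    ,  0.    ,  0.    ,  1.    ]])}
{'clock': 0.1, 'joints': array([-1.4186,  0.4351,  0.025 ,  1.574 , -0.0116,  1.134 , -0.0751]), 'dq': array([-0.0003, -0.0008, -0.0004, -0.0028,  0.0007,  0.0006, -0.0002]), 'joint_efforts': array([  0.0024, -66.9126,   0.9875, -31.5146,  -0.0606,   0.0374,
         0.0001]), 'position': array([0.1575, 0.6044, 0.226 ]), 'ee_rot': array([-0.3993, -3.1161,  0.0022]), 'force': array([-0.4718, -0.1513, -1.1426]), 'ft_torque': array([-0.0237,  0.0052, -0.0004]), 'gripper_force': 0.0, 'width': 0.9966609531489092}
```

View pics/scene0.png

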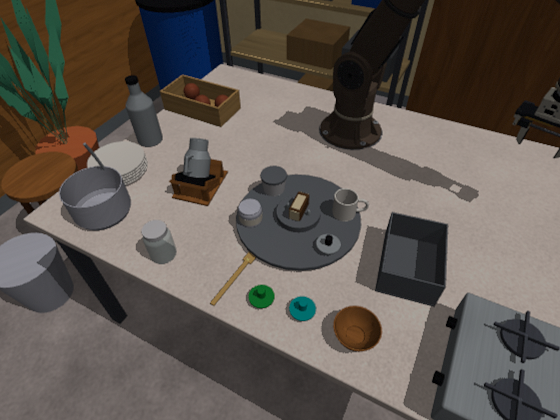

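View pics/top0.png

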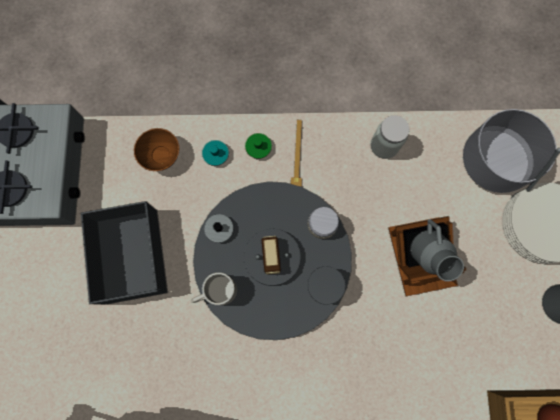

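```bash
cat > h.py <<'E'
import numpy as np,cv2
from cell import observe,cams
from scipy.spatial.transform import Rotation as R
np.set_printoptions(precision=4,suppress=True)
def cal(n):
    c=cams.get_calibration(n); return 210/np.tan(np.radians(c['fov_y']/2)),c['cx'],c['cy'],c['world_to_cam']
def proj(n,P):
    f,cx,cy,T=cal(n); q=np.atleast_2d(P)@T[:3,:3].T+T[:3,3]
    return np.c_[cx-f*q[:,0]/q[:,2],cy+f*q[:,1]/q[:,2]]
def ray(n,u,v):
    f,cx,cy,T=cal(n); d=T[:3,:3].T@np.array([(u-cx)/f,-(v-cy)/f,-1]); return -T[:3,:3].T@T[:3,3],d
def atz(n,u,v,z):
    o,d=ray(n,u,v); return o+d*(z-o[2])/d[2]
def tri(a,b):
    A=[];y=[]
    for n,p in(("scene",a),("top",b)):
        o,d=ray(n,*p); d=d/np.linalg.norm(d); M=np.eye(3)-np.outer(d,d); A.append(M); y.append(M@o)
    x=np.linalg.lstsq(np.vstack(A),np.hstack(y),rcond=None)[0]
    return x,proj("scene",x)-a,proj("top",x)-b
def crop(img,x,y,w,h,s,g=20):
    o=cv2.resize(img[y:y+h,x:x+w],None,fx=s,fy=s,interpolation=cv2.INTER_CUBIC)
    for u in range(-(-x//g)*g,x+w,g): cv2.line(o,((u-x)*s,0),((u-x)*s,8),(0,0,255),1); cv2.putText(o,str(u),((u-x)*s,20),0,.4,(0,0,255))
    for v in range(-(-y//g)*g,y+h,g): cv2.line(o,(0,(v-y)*s),(8,(v-y)*s),(0,0,255),1); cv2.putText(o,str(v),(9,(v-y)*s+4),0,.4,(0,0,255))
    return o
E
python3 - <<'E'
from h import *
a=cv2.convertScaleAbs(cv2.imread("pics/top0.png"),alpha=2); b=cv2.convertScaleAbs(cv2.imread("pics/scene0.png"),alpha=2)
cv2.imwrite("pics/c1.png",np.hstack([crop(a,190,180,170,160,4),np.vstack([crop(a,386,210,30*0+90,90,1*4//2*0+1,200)]*0+[np.zeros((640,1,3),np.uint8)])]))
cv2.imwrite("pics/c2.png",np.hstack([crop(a,385,205,85,95,4),crop(b,165,125,75,95,4)]))
cv2.imwrite("pics/c3.png",crop(b,230,160,135,110,5))
E
python3 - <<'E'
import cv2
p="pics/c1.png";i=cv2.imread(p);cv2.imwrite(p,i[:600,:800])
E
```

```text
(no output)
```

View pics/c1.png

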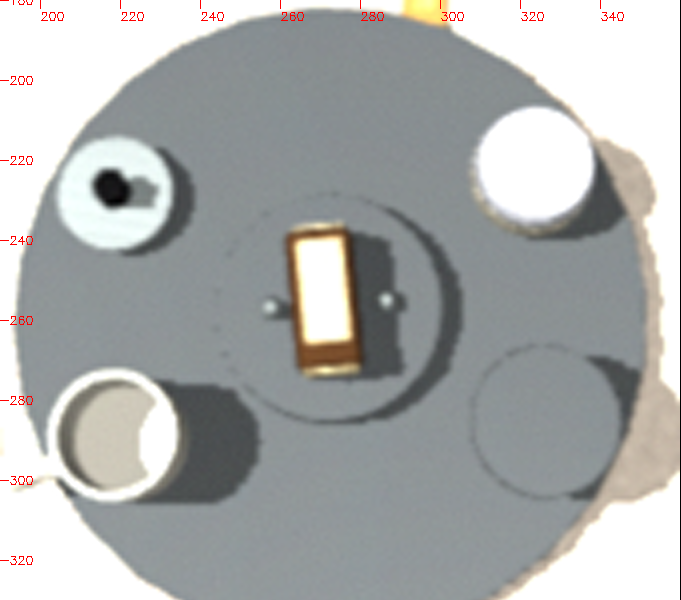

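View pics/c2.png

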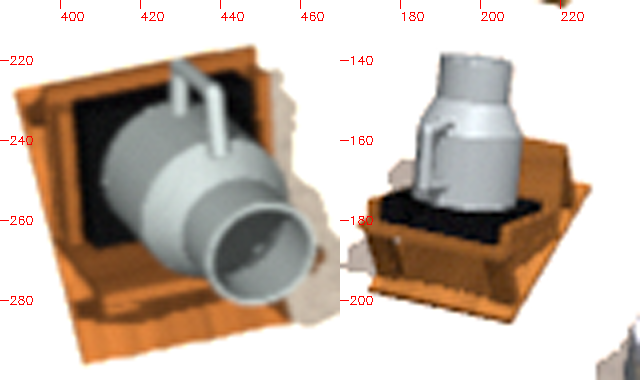

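View pics/c3.png

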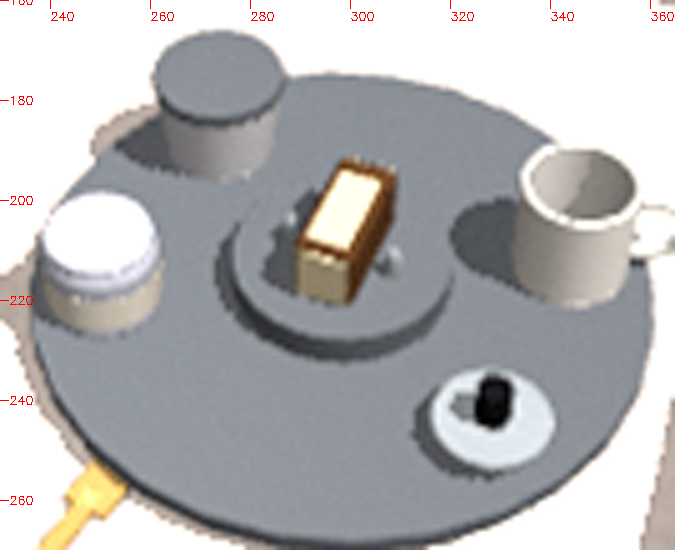

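```bash
cat >> h.py <<'E'
def segbin(): pass
E
python3 - <<'E'
from h import *
from scipy.optimize import least_squares
pL=tri((288,204.4),(257.5,256.8)); pR=tri((308.6,212),(286.8,255))
print("pegs",pL,pR)
for n,l,r in(("scene",(288,204.4),(308.6,212)),("top",(257.5,256.8),(286.8,255))): print(n,atz(n,*l,.07),atz(n,*r,.07))
print("lid top",atz("top",218.75,228.25,.048),"scene",atz("scene",328.4,243.6,.048))
print("bin",[atz("top",*p,.1)[:2] for p in((83,213),(150,203),(166,292),(90,303))])
print("tt edge pts");
# turntable circle by top image
E_=[(194,257),(352,258),(273,182),(273,338)]
print([atz("top",*p,.028)[:2] for p in E_])
print("dock",[atz("top",190+u/4,180+v/4,.052)[:2] for u,v in((215,300),(442,310),(330,193),(340,421))])
# yam top outline
print("yam",[atz("top",190+u/4,180+v/4,.098)[:2] for u,v in((287,238),(345,226),(358,345),(302,345))])
# jug fit
J=np.array([[0,0,144],[81,0,35],[81,0,99],[46,52,24],[46,-52,24]])/1e3
T=[(450,268.2),(429.5,220.5),(440,227),(403.8,230),(447,223)]
S=[(199,139.5),(186.5,170.5),(186.2,155)]
def pose(q):
    s=R.from_euler('z',q[2]); M=s*R.from_euler('y',-q[4])
    o=np.array([q[0],q[1],0])+s.apply([.03,0,.045+q[3]]); return o,M
def res(q):
    o,M=pose(q); P=o+M.apply(J)
    return np.r_[(proj("top",P)-T).ravel(),(proj("scene",P[:3])-S).ravel(),q[3]/.003,(q[4]-.56)/.03]
s=least_squares(res,[.63,-.25,.2,0,.56],loss='soft_l1'); print(s.x,pose(s.x)[0],pose(s.x)[1].as_matrix()[:,2]);print(res(s.x))
E
```

```text
pegs (array([0.5531, 0.0254, 0.088 ]), array([[10.4621,  0.1827]]), array([[12.1003, -6.0686]])) (array([0.5367, 0.0167, 0.0411]), array([[-10.7654,  -1.5728]]), array([[-13.1789,   4.6848]]))
scene [ 0.5516 -0.0111  0.07  ] [0.5519 0.0598 0.07  ]
top [0.5412 0.0552 0.07  ] [ 0.5443 -0.0157  0.07  ]
lid top [0.6167 0.1526 0.048 ] scene [0.6211 0.156  0.048 ]
bin [array([0.6501, 0.4722]), array([0.672 , 0.3123]), array([0.4599, 0.2656]), array([0.438 , 0.4395])]
tt edge pts
[array([0.5482, 0.2165]), array([ 0.539 , -0.1795]), array([0.7401, 0.0157]), array([0.3493, 0.021 ])]
dock [array([0.5482, 0.0898]), array([ 0.5397, -0.0494]), array([0.6137, 0.0183]), array([0.4736, 0.0141])]
yam [array([0.5789, 0.0435]), array([0.5855, 0.009 ]), array([0.5149, 0.0025]), array([0.5155, 0.0352])]
[ 0.5476 -0.3615  0.1808  0.0007  0.5928] [ 0.5771 -0.3561  0.0457] [-0.5495 -0.1005  0.8294]
[-0.1854  0.0821 -1.8478 -4.2228 -0.4374 -0.0546  1.6075  2.0465  0.3147
  0.6515  0.0821 -0.2444 -2.059   3.5915  0.0841 -0.6494  0.2388  1.0919]
```

```bash
cat > fit.py <<'E'
from h import *
from scipy.optimize import minimize
t=np.linspace(0,2*np.pi,48); K=4
ring=lambda r,z:np.c_[r*np.cos(t),r*np.sin(t),0*t+z]/1e3
PARTS=[np.r_[ring(44,26),ring(44,85)],np.r_[ring(44,85),ring(31,110)],np.r_[ring(31,110),ring(31,144)]]
H=[np.array([[x,y,z] for x in(40,81) for y in(-6,6) for z in zz])/1e3 for zz in((35,47),(87,99))]+[np.array([[x,y,z] for x in(69,81) for y in(-6,6) for z in(35,99)])/1e3]
BOX={"top":(385,205,85,95),"scene":(165,125,75,95)}
def pose(q):
    s=R.from_euler('z',q[2]); M=s*R.from_euler('y',-q[4]); return np.array([q[0],q[1],0])+s.apply([.03,0,.045+q[3]]),M
def mask(n,q):
    o,M=pose(q); x,y,w,h=BOX[n]; m=np.zeros((h*K,w*K),np.uint8)
    for P in PARTS+H: cv2.fillConvexPoly(m,cv2.convexHull((((proj(n,o+M.apply(P))-(x,y)+.5)*K)).round().astype(np.int32)),1)
    return m
q0=np.array([.5476,-.3615,.18,0,.56]); G={};I={}
for n in BOX:
    x,y,w,h=BOX[n]; im=cv2.resize(cv2.convertScaleAbs(cv2.imread(f"pics/{n}0.png"),alpha=1.6)[y:y+h,x:x+w],None,fx=K,fy=K,interpolation=cv2.INTER_CUBIC)
    m=mask(n,q0); g=np.where(cv2.dilate(m,np.ones((33,33)))>0,np.where(m>0,3,2),0).astype(np.uint8); g[cv2.erode(m,np.ones((25,25)))>0]=1
    cv2.grabCut(im,g,None,np.zeros((1,65)),np.zeros((1,65)),6,cv2.GC_INIT_WITH_MASK); G[n]=(g%2).astype(np.uint8); I[n]=im
def cost(q,names=BOX):
    q=np.r_[q,0,.56][:5] if len(q)==3 else q; c=0
    for n in names: m=mask(n,q); c+=1-(m&G[n]).sum()/(m|G[n]).sum()
    return c+(q[3]/.02)**2+((q[4]-.56)/.3)**2
for names in(["top"],["scene"],["top","scene"]):
    best=minimize(cost,q0[:3],args=(names,),method="Nelder-Mead",options=dict(initial_simplex=[q0[:3]+d for d in([0,0,0],[.01,0,0],[0,.01,0],[0,0,.1])])); print(names,best.x,best.fun)
b5=minimize(cost,np.r_[best.x,0,.56],method="Nelder-Mead",options=dict(initial_simplex=[np.r_[best.x,0,.56]+d for d in np.vstack([np.zeros(5),np.diag([.006,.006,.06,.004,.04])])])); print(b5.x,b5.fun,pose(b5.x)[0])
out=[]
for n in BOX:
    im=I[n].copy()
    for m,c in((G[n],(0,255,0)),(mask(n,np.r_[best.x,0,.56]),(0,0,255))):
        cv2.drawContours(im,cv2.findContours(m,0,2)[0],-1,c,1)
    out.append(im)
cv2.imwrite("pics/fit.png",np.hstack(out))
E
python3 fit.py
python3 -c "
from h import *
print(R.from_rotvec(observe()['ee_rot']).as_matrix())"
```

```text
['top'] [ 0.5448 -0.3608  0.1796] 0.05409248269040556
['scene'] [ 0.5477 -0.3612  0.1883] 0.03069817984243417
['top', 'scene'] [ 0.546  -0.3605  0.1927] 0.11475065432408393
[[-0.9677  0.2521 -0.0002]
 [ 0.2521  0.9677 -0.0014]
 [-0.0001 -0.0014 -1.    ]]Traceback (most recent call last):
  File "fit.py", line 25, in <module>
    b5=minimize(cost,np.r_[best.x,0,.56],method="Nelder-Mead",options=dict(initial_simplex=[np.r_[best.x,0,.56]+d for d in np.vstack([np.zeros(5),np.diag([.006,.006,.06,.004,.04])])])); print(b5.x,b5.fun,pose(b5.x)[0])
    res = _minimize_neldermead(fun, x0, args, callback, bounds=bounds,
                               **options)
    fsim[j] = func(sim[j])
              ~~~~^^^^^^^^
    fx = function(np.copy(x), *(wrapper_args + args))
  File "fit.py", line 21, in cost
    for n in names: m=mask(n,q); c+=1-(m&G[n]).sum()/(m|G[n]).sum()
                      ~~~~^^^^^
  File "fit.py", line 12, in mask
    for P in PARTS+H: cv2.fillConvexPoly(m,cv2.convexHull((((proj(n,o+M.apply(P))-(x,y)+.5)*K)).round().astype(np.int32)),1)
                                                             ~~~~^^^^^^^^^^^^^^^^
  File "h.py", line 8, in proj
    f,cx,cy,T=cal(n); q=np.atleast_2d(P)@T[:3,:3].T+T[:3,3]
              ~~~^^^
  File "h.py", line 6, in cal
    c=cams.get_calibration(n); return 210/np.tan(np.radians(c['fov_y']/2)),c['cx'],c['cy'],c['world_to_cam']
ValueError: time passes only in moves, steps and waits
```

>>> {"method": "step_arm", "body": {"steps": [[19.4,-29.2,-1.5,0,0,0.0168],[19.4,-29.2,-1.5,0,0,0.0168],[19.4,-29.2,-1.5,0,0,0.0168],[19.4,-29.2,-1.5,0,0,0.0168],[19.4,-29.2,-1.5,0,0,0.0168],[19.4,-29.2,-1.5,0,0,0.0168],[19.4,-29.2,-1.5,0,0,0.0168],[19.4,-29.2,-1.5,0,0,0.0168],[19.4,-29.2,-1.5,0,0,0.0168],[19.4,-29.2,-1.5,0,0,0.0168],[19.4,-29.2,-1.5,0,0,0.0168],[19.4,-29.2,-1.5,0,0,0.0168],[19.4,-29.2,-1.5,0,0,0.0168],[19.4,-29.2,-1.5,0,0,0.0168],[19.4,-29.2,-1.5,0,0,0.0168],[19.4,-29.2,-1.5,0,0,0.0168],[19.4,-29.2,-1.5,0,0,0.0168],[19.4,-29.2,-1.5,0,0,0.0168],[19.4,-29.2,-1.5,0,0,0.0168],[19.4,-29.2,-1.5,0,0,0.0168]], "gripper": 1}}

```text
clock: 1.77
position: [0.546, 0.0193, 0.1964]
ee_rot: [0.129, -3.138, -0.0]
force: [1.1, 1.2, -0.3]
width: 1.0
gripper_force: 0.0
```

```bash
sed -i 's/^def cal(n):/import functools\n@functools.lru_cache\ndef cal(n):/' h.py; cat >> h.py <<'E'
def st():
    o=observe(); M=R.from_rotvec(o['ee_rot']).as_matrix(); print("t",o['clock'],"p",o['position']*1e3,"z",M[:,2],"yaw_y",np.arctan2(-M[0,1],M[1,1]),"F",o['force'],"w",o['width'],o['gripper_force']); print("j",o['joints'])
E
python3 -c "
from h import *
st()"; python3 fit.py
```

```text
t 1.7667 p [546.009   19.257  196.4342] z [-0.0005  0.     -1.    ] yaw_y 0.08212084877069693 F [ 1.0659  1.25   -0.3188] w 0.9999192933953618 0.0
j [-0.3508  0.3381  0.2864  1.8241 -0.112   0.9956  1.6343]
['top'] [ 0.5448 -0.3608  0.1796] 0.05409248269040556
['scene'] [ 0.5477 -0.3612  0.1883] 0.03069817984243417
['top', 'scene'] [ 0.546  -0.3605  0.1927] 0.11475065432408393
[ 0.5457 -0.3615  0.1931 -0.0015  0.5596] 0.10845129827025944 [ 0.5751 -0.3557  0.0435]
```

>>> {"method": "step_arm", "body": {"steps": [[0,0,-25,0,0,0],[0,1,-25,0,0,0],[0,0,-25,0,0,0],[0,0,-22,0,0,0],[0,0,-15,0,0,0],[0,0,-9,0,0,0],[0,0,0,0,0,0]]}}

```text
clock: 2.35
position: [0.5442, 0.0217, 0.0739]
ee_rot: [0.127, -3.136, 0.001]
force: [-0.6, 0.1, -0.2]
width: 0.999
gripper_force: 0.0
```

>>> {"method": "step_arm", "body": {"steps": [[0,0,0,0,0,0],[0,0,0,0,0,0],[0,0,0,0,0,0],[0,0,0,0,0,0],[0,0,0,0,0,0],[0,0,0,0,0,0],[0,0,0,0,0,0],[0,0,0,0,0,0],[0,0,0,0,0,0]], "gripper": 0, "force": 15}}

```text
clock: 3.1
position: [0.5456, 0.0221, 0.0759]
ee_rot: [-0.128, 3.139, 0.001]
force: [-0.3, 0.9, 1.2]
width: 0.435
gripper_force: 15.0
```

>>> {"method": "step_arm", "body": {"steps": [[0,0,15,0,0,0],[0,0,25,0,0,0],[0,0,30,0,0,0],[0,0,30,0,0,0],[0,15,20,0,0,0],[1,25,0,0,0,0.01],[1,30,0,0,0,0.01],[1,30,0,0,0,0.01],[1,30,0,0,0,0.01],[1,30,0,0,0,0.01],[1,30,0,0,0,0.01],[1,30,0,0,0,0.01],[1,30,0,0,0,0.01],[1,30,0,0,0,0.01],[1,30,0,0,0,0.01],[0,25,0,0,0,0],[0,15,-5,0,0,0],[0,0,0,0,0,0]]}}

```text
clock: 4.6
position: [0.5536, 0.3759, 0.1889]
ee_rot: [0.292, -3.126, -0.001]
force: [-0.3, -0.5, -1.8]
width: 0.434
gripper_force: 15.0
```

```bash
python3 - <<'E'
from h import *
st()
a=cams.get_image("top")[:,:,::-1]; b=cams.get_image("scene")[:,:,::-1]
cv2.imwrite("pics/top1.png",a);cv2.imwrite("pics/scene1.png",b)
a=cv2.convertScaleAbs(a,alpha=1.8);b=cv2.convertScaleAbs(b,alpha=1.8)
cv2.imwrite("pics/c4.png",np.hstack([crop(a,75,180,220,150,2)[:300],crop(b,300,160,170,150,2)[:300]]) if 0 else np.vstack([crop(a,70,170,290,140,2),np.pad(crop(b,230,160,220,145,2),((0,0),(0,140),(0,0)))]))
E
```

```text
t 4.6 p [553.5918 375.9308 188.8643] z [-0.0022  0.0008 -1.    ] yaw_y 0.18599664641530644 F [-0.3435 -0.4512 -1.791 ] w 0.43372028193602913 15.000225305557251
j [-0.7947  0.5385  0.1872  1.5108 -0.1093  1.1038  1.1728]
```

View pics/c4.png

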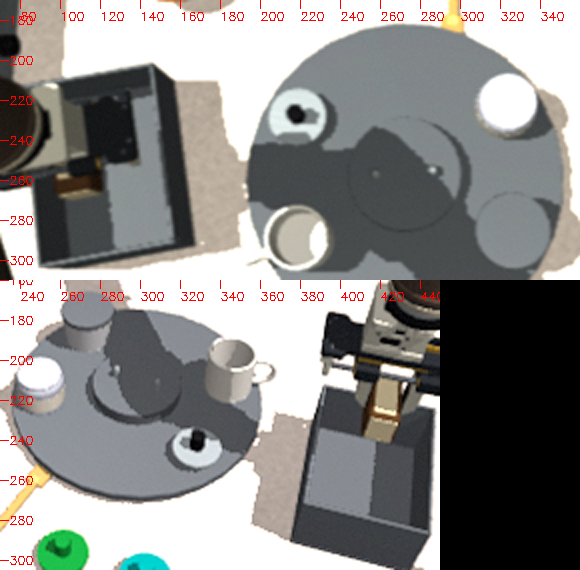

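>>> {"method": "step_arm", "body": {"steps": [[0,-2,-25,0,0,0],[0,-2,-25,0,0,0],[0,0,-25,0,0,0],[0,0,-20,0,0,0],[0,0,-15,0,0,0],[0,0,-8,0,0,0],[0,0,0,0,0,0]]}}

```text
clock: 5.28
position: [0.5551, 0.3653, 0.071]
ee_rot: [0.281, -3.127, 0.004]
force: [-0.5, -0.2, -1.2]
width: 0.433
gripper_force: 15.0
```

>>> {"method": "step_arm", "body": {"steps": [[0,0,0,0,0,0],[0,0,0,0,0,0],[0,0,0,0,0,0],[0,0,0,0,0,0],[0,0,15,0,0,0],[0,0,30,0,0,0],[0,0,30,0,0,0],[0,0,30,0,0,0],[0,0,30,0,0,0],[0,0,0,0,0,0]], "gripper": 0.75}}

```text
clock: 6.12
position: [0.5584, 0.3696, 0.2154]
ee_rot: [-0.283, 3.12, 0.009]
force: [1.1, 0.5, -0.1]
width: 0.748
gripper_force: 0.0
```

>>> {"method": "step_arm", "body": {"steps": [[-4.3,-33.5,10,0,0,0],[-4.3,-33.5,10,0,0,0],[-4.3,-33.5,10,0,0,0],[-4.3,-33.5,10,0,0,0],[-4.3,-33.5,10,0,0,0],[-4.3,-33.5,0,0.0075,-0.0393,0],[-4.3,-33.5,0,0.0075,-0.0393,0],[-4.3,-33.5,0,0.0075,-0.0393,0],[-4.3,-33.5,0,0.0075,-0.0393,0],[-4.3,-33.5,0,0.0075,-0.0393,0],[-4.3,-33.5,0,0.0075,-0.0393,0],[-4.3,-33.5,0,0.0075,-0.0393,0],[-4.3,-33.5,0,0.0075,-0.0393,0],[-4.3,-33.5,0,0.0075,-0.0393,0],[-4.3,-33.5,0,0.0075,-0.0393,0],[-4.3,-33.5,0,0.0075,-0.0393,0],[-4.3,-33.5,0,0.0075,-0.0393,0],[-4.3,-33.5,0,0.0075,-0.0393,0],[-4.3,-33.5,0,0.0075,-0.0393,0],[0,-33.5,0,0,0,0]], "gripper": 1}}

```text
clock: 7.78
position: [0.481, -0.228, 0.256]
ee_rot: [-0.247, 2.655, 0.055]
force: [0.2, 0.2, -0.1]
width: 1.0
gripper_force: 0.0
```

```bash
cat >> h.py <<'E'
def goto(p,M,n=None,ff=None):
    """remaining world shift (mm) and rotvec from measured pose to (p,M)"""
    o=observe(); print("shift",(np.array(p)-o['position'])*1e3,"turn",(R.from_matrix(M)*R.from_rotvec(o['ee_rot']).inv()).as_rotvec())
JO=np.array([.5755,-.3555,.0445]); JM=(R.from_euler('z',.19)*R.from_euler('y',-.56)).as_matrix(); FL=np.diag([-1,1,-1.])
E
python3 -c "
from h import *
st(); goto(JO+JM@[0,0,.198],JM@FL)"
```

```text
t 7.7833 p [ 480.9639 -227.9891  256.0099] z [ 0.4516  0.0814 -0.8885] yaw_y 0.18487274702596637 F [ 0.1727  0.1793 -0.109 ] w 0.9995877186405945 0.0
j [ 0.3314  0.0796  0.244   2.0979 -0.5532  0.6811  2.7126]
shift [  -8.746  -147.3741  -43.7534] turn [ 0.0188 -0.0811  0.0053]
```

>>> {"method": "step_arm", "body": {"steps": [[-1,0,2,0.05456,0.00983,-0.10733],[-1,0,2,0.05456,0.00983,-0.10733],[-1,-7,0,0.05456,0.00983,-0.10733],[-1,-7,0,0.05456,0.00983,-0.10733],[-1,-7,0,0.05456,0.00983,-0.10733],[-1,-7,0,0.05456,0.00983,-0.10733],[-1,-7,0,0.05456,0.00983,-0.10733],[-1,-7,0,0.05456,0.00983,-0.10733],[-1,-7,0,0.05456,0.00983,-0.10733],[0,-7,0,0.05456,0.00983,-0.10733],[0,-7,0,0.05456,0.00983,-0.10733],[0,-7,0,0.05456,0.00983,-0.10733],[0,-7,0,0.05456,0.00983,-0.10733],[0,-7,0,0.05456,0.00983,-0.10733],[0,-7,0,0.05456,0.00983,-0.10733],[0,-7,0,0.05456,0.00983,-0.10733],[0,-7,0,0.05456,0.00983,-0.10733],[0,-7,0,0.05456,0.00983,-0.10733],[0,-7,0,0.05456,0.00983,-0.10733],[0,-7,0,0.05456,0.00983,-0.10733]]}}

```text
clock: 9.45
position: [0.4726, -0.3557, 0.2605]
ee_rot: [2.64, 1.283, 0.688]
force: [0.2, 0.4, -0.6]
width: 0.999
gripper_force: 0.0
```

```bash
python3 -c "
from h import *
st(); goto(JO+JM@[0,0,.198],JM@np.diag([1,-1,-1.]))"
```

```text
t 9.45 p [ 472.6184 -355.7313  260.4908] z [ 0.4518  0.0824 -0.8883] yaw_y -2.294789053302025 F [ 0.2451  0.3538 -0.5988] w 0.9990661361706641 0.0
j [ 0.3017  0.2411  0.6066  1.9344 -0.7311  0.8955  0.6506]
shift [ -0.4005 -19.6319 -48.2343] turn [ 0.3675 -0.0117 -0.62  ]
```

>>> {"method": "step_arm", "body": {"steps": [[0,-2.8,0,0.0525,-0.0017,-0.0886],[0,-2.8,0,0.0525,-0.0017,-0.0886],[0,-2.8,0,0.0525,-0.0017,-0.0886],[0,-2.8,0,0.0525,-0.0017,-0.0886],[0,-2.8,0,0.0525,-0.0017,-0.0886],[0,-2.8,0,0.0525,-0.0017,-0.0886],[0,-2.8,0,0.0525,-0.0017,-0.0886],[0,0,-20,0,0,0],[0,0,-20,0,0,0],[0,0,-8,0,0,0],[0,0,0,0,0,0]]}}

```text
clock: 10.37
position: [0.472, -0.374, 0.2103]
ee_rot: [-2.955, -0.289, -0.847]
force: [0.1, -0.4, -0.5]
width: 1.002
gripper_force: 0.0
```

```bash
python3 - <<'E'
from h import *
st(); goto(JO+JM@[0,0,.198],JM@np.diag([1,-1,-1.]))
a=cams.get_image("top")[:,:,::-1]; b=cams.get_image("scene")[:,:,::-1]
cv2.imwrite("pics/top2.png",a);cv2.imwrite("pics/scene2.png",b)
a=cv2.convertScaleAbs(a,alpha=1.8);b=cv2.convertScaleAbs(b,alpha=1.8)
for n,im in(("top",a),("scene",b)):
    P=JO+np.array([JM@[0,0,z] for z in np.linspace(.024,.2,12)])
    for u,v in proj(n,P): cv2.circle(im,(int(round(u)),int(round(v))),0,(0,255,0),-1)
cv2.imwrite("pics/c5.png",np.hstack([crop(a,385,205,100,120,4),crop(b,150,100,100,120,4)]))
E
```

```text
t 10.3667 p [ 471.9614 -374.0428  210.2958] z [ 0.5196  0.1029 -0.8482] yaw_y -2.9463938407485752 F [ 0.0819 -0.378  -0.4605] w 1.002491357666284 0.0
j [ 0.3571  0.3504  0.6643  2.0077 -1.008   0.8942  0.2724]
shift [ 0.2564 -1.3204  1.9608] turn [ 0.0002 -0.0017 -0.0052]
```

View pics/c5.png

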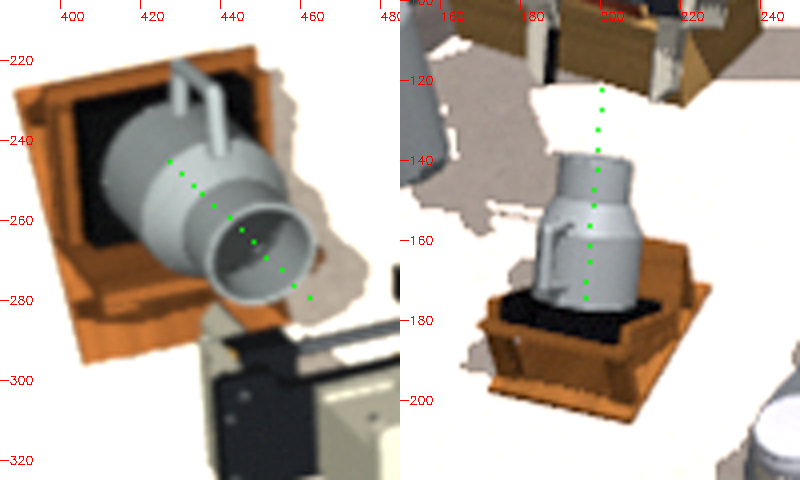

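>>> {"method": "step_arm", "body": {"steps": [[8,1,-13,0,0,0],[8,1,-13,0,0,0],[8,1.5,-13,0,0,0],[8,1.5,-13,0,0,0],[8,1.5,-12,0,0,0],[5,1,-8,0,0,0],[2,0,-2,0,0,0],[0,0,0,0,0,0]]}}

```text
clock: 11.13
position: [0.5201, -0.3674, 0.1382]
ee_rot: [-2.956, -0.291, -0.851]
force: [-1.0, 0.5, 0.4]
width: 0.997
gripper_force: 0.0
```

>>> {"method": "step_arm", "body": {"steps": [[0,0,0,0,0,0],[0,0,0,0,0,0],[0,0,0,0,0,0],[0,0,0,0,0,0],[0,0,0,0,0,0],[0,0,0,0,0,0]], "gripper": 0, "force": 30}}

```text
clock: 11.63
position: [0.5192, -0.3668, 0.1381]
ee_rot: [-2.955, -0.29, -0.85]
force: [-3.9, 4.6, 5.6]
width: 0.66
gripper_force: 30.0
```

```bash
python3 - <<'E'
from h import *
st(); goto(JO+JM@[0,0,.108],JM@np.diag([1,-1,-1.]))
E
```

```text
t 11.6333 p [ 519.1795 -366.7828  138.07  ] z [ 0.5214  0.1024 -0.8471] yaw_y -2.946099359242321 F [-3.8744  4.5961  5.6473] w 0.6601863078085379 30.00637146379006
j [ 0.3731  0.4873  0.5704  2.0239 -1.2001  0.7995  0.4082]
shift [-0.0152  0.4483 -2.0664] turn [ 0.0009  0.0004 -0.0055]
```

>>> {"method": "step_arm", "body": {"steps": [[-2.6,-0.5,4.2,0,0,0],[-5.2,-1,8.5,0,0,0],[-5.2,-1,8.5,0,0,0],[-5.2,-1,8.5,0,0,0],[-7.8,-1.5,12.7,0,0,0],[-7.8,-1.5,12.7,0,0,0],[-7.8,-1.5,12.7,0,0,0],[-7.8,-1.5,12.7,0,0,0],[-7.8,-1.5,12.7,0,0,0],[-5.2,-1,8.5,0,0,0],[0,0,0,0,0,0]]}}

```text
clock: 12.55
position: [0.4557, -0.3813, 0.2418]
ee_rot: [-2.959, -0.287, -0.854]
force: [0.3, -0.8, -4.0]
width: 0.662
gripper_force: 29.8
```

```bash
python3 - <<'E'
from h import *
st()
# peg measurement from image 1 (arm away)
im=cams.get_image("top")[:,:,::-1]; cv2.imwrite("pics/top3.png",im); b=cams.get_image("scene")[:,:,::-1]; cv2.imwrite("pics/scene3.png",b)
cv2.imwrite("pics/c6.png",np.hstack([crop(cv2.convertScaleAbs(im,alpha=2.5),240,225,62,62,6,10),crop(cv2.convertScaleAbs(b,alpha=2.5),270,190,62,62,6,10)]))
E
```

```text
t 12.55 p [ 455.6719 -381.2996  241.8366] z [ 0.5232  0.0976 -0.8466] yaw_y -2.949347671130627 F [ 0.2567 -0.7861 -4.0284] w 0.6618949630704801 29.844835974088824
j [ 0.353   0.2995  0.6986  1.9835 -0.938   0.9379  0.2192]
```

View pics/c6.png

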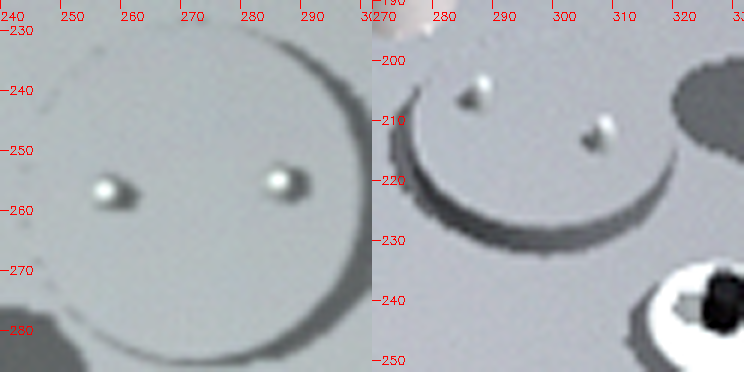

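```bash
python3 - <<'E'
from h import *
for n in("top","scene"):
    im=cv2.cvtColor(cv2.imread(f"pics/{n}3.png"),cv2.COLOR_BGR2GRAY).astype(float)
    T=cal(n)[3]; print(n,"cam",-T[:3,:3].T@T[:3,3])
    for u,v in {"top":[(257,256),(286,255)],"scene":[(288,204),(308,211)]}[n]:
        w=im[v-4:v+5,u-4:u+5]; k=w-np.median(im[v-9:v+10,u-9:u+10])-4; k[k<0]=0
        Y,X=np.mgrid[v-4:v+5,u-4:u+5]; c=(X*k).sum()/k.sum(),(Y*k).sum()/k.sum()
        print(np.array(c),k.max(),(k>0).sum(),[atz(n,*c,z)[:2] for z in(.058,.064,.07)])
    # dock rim/turntable circle: edge points radial search
    def circ(c,r,z,k):
        from scipy.optimize import least_squares
        g=cv2.GaussianBlur(im,(0,0),.8)
        t=np.linspace(0,2*np.pi,181)[:-1]; rr=np.arange(r-.02,r+.02,.0005); ok=[]
        for a in t:
            P=np.c_[c[0]+rr*np.cos(a),c[1]+rr*np.sin(a),0*rr+z]; p=proj(n,P).astype(np.float32)
            s=cv2.remap(g.astype(np.float32),p[:,0][None],p[:,1][None],1)[0]; d=np.abs(np.gradient(s)); i=d.argmax()
            if d[i]>k: ok.append(P[i,:2])
        ok=np.array(ok); q=least_squares(lambda q:np.hypot(*(ok-q[:2]).T)-q[2],[*c,r],loss='soft_l1',f_scale=.002).x; print("circle",len(ok),q)
    circ((.544,.019),.2,.028,1.)
E
```

```text
top cam [0.4156 0.0027 1.1633]
[256.8125 256.2232] 29.0 9 [array([0.544 , 0.0574]), array([0.5433, 0.0571]), array([0.5426, 0.0568])]
[285.8051 254.5339] 28.0 9 [array([ 0.5469, -0.0135]), array([ 0.5462, -0.0134]), array([ 0.5455, -0.0133])]
circle 180 [0.5432 0.0177 0.2003]
scene cam [1.2964 0.3547 0.9478]
[288.2785 203.3671] 23.0 7 [array([ 0.537 , -0.0173]), array([ 0.5421, -0.0148]), array([ 0.5472, -0.0123])]
[308.6854 210.1685] 21.0 9 [array([0.5345, 0.0528]), array([0.5396, 0.0549]), array([0.5448, 0.0569])]
circle 169 [0.5531 0.0191 0.2044]
```

```bash
python3 - <<'E'
from h import *
goto([.5436,.020,.26],R.from_euler('z',.04).as_matrix()@np.diag([1,-1,-1.]))
E
```

```text
shift [ 86.7158 399.5512  20.2195] turn [-0.0631  0.5572 -0.1514]
```

>>> {"method": "step_arm", "body": {"steps": [[2,10,5,-0.0039,0.0348,-0.0095],[4,18,5,-0.0039,0.0348,-0.0095],[5.5,26,5,-0.0039,0.0348,-0.0095],[5.5,26,5,-0.0039,0.0348,-0.0095],[6,28,0,-0.0039,0.0348,-0.0095],[6,28,0,-0.0039,0.0348,-0.0095],[6,28,0,-0.0039,0.0348,-0.0095],[6,28,0,-0.0039,0.0348,-0.0095],[6,28,0,-0.0039,0.0348,-0.0095],[6,28,0,-0.0039,0.0348,-0.0095],[6,28,0,-0.0039,0.0348,-0.0095],[6,28,0,-0.0039,0.0348,-0.0095],[6,28,0,-0.0039,0.0348,-0.0095],[6,26,0,-0.0039,0.0348,-0.0095],[6,25,0,-0.0039,0.0348,-0.0095],[4,17,0,-0.0039,0.0348,-0.0095],[0,0,0,0,0,0],[0,0,0,0,0,0]]}}

```text
clock: 14.15
position: [0.5442, 0.0228, 0.2581]
ee_rot: [-3.14, -0.067, 0.004]
force: [-1.2, -0.2, -5.5]
width: 0.664
gripper_force: 30.2
```

```bash
python3 - <<'E'
from h import *
st(); goto([.5436,.020,.21],R.from_euler('z',.04).as_matrix()@np.diag([1,-1,-1.]))
E
```

```text
t 14.15 p [544.1903  22.8172 258.0632] z [-0.0023  0.0007 -1.    ] yaw_y -3.0986719676397905 F [-1.2256 -0.1704 -5.4965] w 0.6641840760385885 30.166472473813428
j [-0.6217  0.305   0.6348  1.7604 -0.1978  1.1427 -1.4538]
shift [ -0.5903  -2.8172 -48.0632] turn [-0.0007 -0.0023 -0.0029]
```

>>> {"method": "step_arm", "body": {"steps": [[0,-1.5,-16,0,0,0],[0,0,-16,0,0,0],[0,0,-11,0,0,0],[0,0,-4,0,0,0],[0,0,0,0,0,0]]}}

```text
clock: 14.57
position: [0.5432, 0.0187, 0.2115]
ee_rot: [-3.14, -0.06, 0.003]
force: [-0.5, 0.7, -4.2]
width: 0.662
gripper_force: 30.2
```

```bash
python3 - <<'E'
from h import *
a=cams.get_image("top")[:,:,::-1].copy(); st(); b=cams.get_image("scene")[:,:,::-1].copy(); st()
cv2.imwrite("pics/top4.png",a);cv2.imwrite("pics/scene4.png",b)
p=observe()['position']; M=R.from_euler('z',.04).as_matrix(); o=np.array([.5436,.020,p[2]-.11])
a=cv2.resize(cv2.convertScaleAbs(a,alpha=2)[200:310,220:340],None,fx=3,fy=3,interpolation=2);b=cv2.resize(cv2.convertScaleAbs(b,alpha=2)[120:260,250:370],None,fx=4,fy=4,interpolation=2)
t=np.linspace(0,6.28,60)
sq=np.array([[x,y] for x,y in((46,52),(-46,52),(-46,-52),(46,-52),(46,52))])/1e3
for n,im,x,y,s in(("top",a,220,200,3),("scene",b,250,120,4)):
    for P in [np.c_[sq,0*sq[:,0]],np.c_[sq,0*sq[:,0]+.024],np.c_[.044*np.cos(t),.044*np.sin(t),0*t+.024],np.c_[.044*np.cos(t),.044*np.sin(t),0*t+.085],np.c_[.031*np.cos(t),.031*np.sin(t),0*t+.110],np.array([[.081,0,.035],[.081,0,.099]])]:
        q=((proj(n,o+P@M.T)-(x,y)+.5)*s).round().astype(int); cv2.polylines(im,[q.reshape(-1,1,2).astype(np.int32)],False,(0,0,255),1)
a=np.pad(a,((0,b.shape[0]-a.shape[0]),(0,0),(0,0)))
cv2.imwrite("pics/c7.png",np.hstack([a,b])[:600,:]); print(np.hstack([a,b]).shape)
E
```

```text
t 14.6167 p [543.8211  18.7378 212.4014] z [-0.0006  0.001  -1.    ] yaw_y -3.1030440011621905 F [-0.4604  0.9299 -3.4775] w 0.6663858520357594 30.16667303723466
j [-0.5968  0.3479  0.6201  1.8272 -0.233   1.04   -1.4182]
t 14.6667 p [544.3314  18.8101 212.9905] z [ 0.0006  0.0012 -1.    ] yaw_y -3.10282934483353 F [ 0.156  -0.7049 -3.9605] w 0.6616353720093686 30.16677893112501
j [-0.597   0.3474  0.6203  1.8263 -0.2329  1.0402 -1.4182]
(560, 840, 3)
```

```bash
python3 -c "
import cv2; i=cv2.imread('pics/c7.png'); cv2.imwrite('pics/c7.png',i[:, :800] if i.shape[1]<=800 else cv2.resize(i,(800,int(i.shape[0]*800/i.shape[1]))))"
```

```text
(no output)
```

View pics/c7.png

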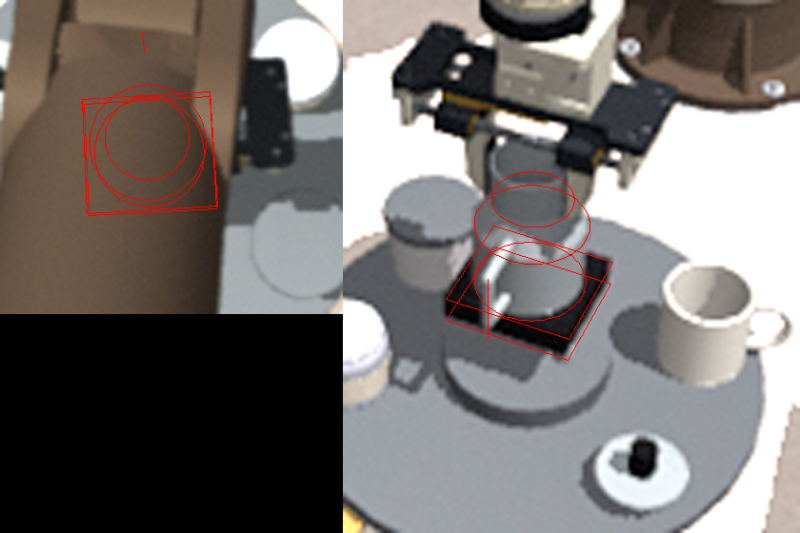

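>>> {"method": "step_arm", "body": {"steps": [[0,1,-10,0,0,0],[0,0,-10,0,0,0],[0,0,-6,0,0,0],[0,0,-3,0,0,0],[0,0,-2,0,0,0],[0,0,-2,0,0,0],[0,0,-2,0,0,0],[0,0,0,0,0,0]]}}

```text
clock: 15.33
position: [0.5443, 0.0201, 0.1774]
ee_rot: [-3.14, -0.062, -0.001]
force: [0.3, 0.0, -5.0]
width: 0.663
gripper_force: 30.2
```

```bash
python3 -c "
from h import *
st(); print(observe()['ft_torque'])"
```

```text
t 15.3333 p [544.2759  20.088  177.4226] z [ 0.0003  0.001  -1.    ] yaw_y -3.1023620072510676 F [ 0.3413  0.0382 -5.0187] w 0.6626663466420741 30.1668780930828
j [-0.58    0.3875  0.6019  1.8702 -0.2649  0.9633 -1.3915]
[-0.002   0.0857  0.0187]
```

>>> {"method": "step_arm", "body": {"steps": [[0,0,-2,0,0,0],[0,0,-2,0,0,0],[0,0,-2,0,0,0],[0,0,0,0,0,0]]}}

```text
clock: 15.67
position: [0.5448, 0.0205, 0.1715]
ee_rot: [-3.14, -0.062, -0.002]
force: [2.5, 1.8, -5.6]
width: 0.663
gripper_force: 30.1
```

>>> {"method": "step_arm", "body": {"steps": [[0.7,0.5,-2,0,0,0],[0.5,0.3,-2,0,0,0],[0,0,-2,0,0,0],[0,0,0,0,0,0]]}}

```text
clock: 16.0
position: [0.5452, 0.0209, 0.165]
ee_rot: [-3.14, -0.062, 0.0]
force: [3.0, 1.4, -5.5]
width: 0.657
gripper_force: 30.1
```

>>> {"method": "step_arm", "body": {"steps": [[0.5,0.5,-2,0,0,0],[0.5,0,-2,0,0,0],[0,0,-1,0,0,0],[0,0,0,0,0,0]]}}

```text
clock: 16.33
position: [0.5459, 0.0213, 0.1612]
ee_rot: [-3.139, -0.061, 0.001]
force: [-4.2, 1.5, 9.4]
width: 0.663
gripper_force: 30.5
```

>>> {"method": "step_arm", "body": {"steps": [[0,0,-1,0,0,0],[0,0,0,0,0,0]]}}

```text
clock: 16.5
position: [0.546, 0.0213, 0.1612]
ee_rot: [-3.139, -0.062, 0.0]
force: [-9.0, 1.8, 21.2]
width: 0.665
gripper_force: 30.8
```

```bash
python3 -c "
from h import *
st(); print(observe()['ft_torque'])"
```

```text
t 16.5 p [545.9612  21.3223 161.1666] z [-0.0003  0.0024 -1.    ] yaw_y -3.102315128741299 F [-9.0387  1.7684 21.1581] w 0.664573240527976 30.80051055378135
j [-0.5693  0.4102  0.5909  1.8839 -0.2836  0.9311 -1.3769]
[0.0116 2.0998 0.1394]
```

>>> {"method": "step_arm", "body": {"steps": [[0,0,1,0,0,0],[0,0,0,0,0,0],[0,0,0,0,0,0],[0,0,0,0,0,0],[0,0,0,0,0,0],[0,0,0,0,0,0]], "gripper": 1}}

```text
clock: 17.0
position: [0.5463, 0.0213, 0.1604]
ee_rot: [-3.14, -0.061, 0.0]
force: [-0.2, 0.5, 0.4]
width: 0.996
gripper_force: 0.0
```

```bash
python3 -c "
from h import *
st()"
```

```text
t 17.0 p [546.2552  21.3185 160.3629] z [-0.0002  0.0009 -1.    ] yaw_y -3.1024336832297146 F [-0.1813  0.5158  0.4259] w 0.9955301970311048 0.0
j [-0.5698  0.4117  0.5908  1.8841 -0.2831  0.9293 -1.378 ]
```

>>> {"method": "step_arm", "body": {"steps": [[0,0,8,0,0,0],[0,0,15,0,0,0],[0,0,25,0,0,0],[0,0,30,0,0,0],[2,5,25,0,0,0],[10,19,0,0,0,0],[15,27,0,0,0,0],[15,27,0,0,0,0],[15,27,0,0,0,0],[10,18,0,0,0,0],[5,9,0,0,0,0],[0,0,0,0,0,0]]}}

```text
clock: 18.0
position: [0.6187, 0.1559, 0.2632]
ee_rot: [-3.14, -0.067, 0.0]
force: [0.2, 0.1, -0.6]
width: 1.004
gripper_force: 0.0
```

```bash
python3 - <<'E'
from h import *
st()
b=cams.get_image("scene")[:,:,::-1]; cv2.imwrite("pics/scene5.png",b)
a=cams.get_image("top")[:,:,::-1]; cv2.imwrite("pics/top5.png",a)
for n,f,c in(("top","top3",(218,228)),("scene","scene3",(328,243))):
    im=cv2.imread(f"pics/{f}.png").astype(int); g=im.sum(2); u,v=c; w=g[v-22:v+23,u-22:u+23]
    Y,X=np.mgrid[v-22:v+23,u-22:u+23]
    m=(w>330).astype(np.uint8); k,l,s,ce=cv2.connectedComponentsWithStats(m); 
    print(n,"max",w.max(),np.percentile(w,[5,30,60]))
    # lid flange: component nearest
    i=l[22-3,22-8] ; cs=cv2.findContours((l==i).astype(np.uint8),0,2)[0]; h=cv2.convexHull(max(cs,key=len)); e=cv2.fitEllipse(h); print("flange",i,s[i],e,atz(n,e[0][0]+u-22,e[0][1]+v-22,.048))
    d=(w<110)&((X-u)**2+(Y-v)**2<100); print("knob",d.sum(),X[d].mean(),Y[d].mean(),atz(n,X[d].mean(),Y[d].mean(),.065))
E
```

```text
t 18.0 p [618.7012 155.854  263.1918] z [-0.0002  0.001  -1.    ] yaw_y -3.099041695984236 F [ 0.2453  0.0577 -0.6078] w 1.0038545278986954 0.0
j [-0.7169  0.4677  0.5935  1.5204 -0.2712  1.2364 -1.6121]
top max 532 [114. 221. 277.]
flange 2 [  9   9  27  27 438] ((21.906558990478516, 21.915071487426758), (26.607948303222656, 27.536848068237305), 45.78754806518555) [0.6176 0.1547 0.048 ]
knob 57 217.68421052631578 226.78947368421052 [0.6174 0.153  0.065 ]
scene max 490 [125. 222. 226.]
flange 0 [   0    0   45   45 1660] ((16.887554168701172, 19.075199127197266), (49.6875, 67.69458770751953), 67.30931091308594) [0.6164 0.1365 0.048 ]
knob 59 328.1525423728813 240.10169491525423 [0.6224 0.1542 0.065 ]
```

>>> {"method": "step_arm", "body": {"steps": [[-0.5,-1,-25,0,0,0],[-0.5,-1,-30,0,0,0],[0,0,-30,0,0,0],[0,0,-30,0,0,0],[0,0,-30,0,0,0],[0,0,-30,0,0,0],[0,0,-20,0,0,0],[0,0,-11,0,0,0],[0,0,-4,0,0,0],[0,0,0,0,0,0]], "gripper": 0.6}}

```text
clock: 18.93
position: [0.6172, 0.1501, 0.0537]
ee_rot: [-3.141, -0.059, 0.0]
force: [-0.0, -0.1, -0.1]
width: 0.599
gripper_force: 0.0
```

```bash
cat > jf.py <<'E'
import sys
import fit_base as F
E
python3 - <<'E'
from h import *
st()
E
```

```text
t 18.9333 p [617.151  150.132   53.7335] z [-0.0003  0.0005 -1.    ] yaw_y -3.103734193162795 F [-0.0104 -0.0922 -0.107 ] w 0.598654435944248 0.0
j [-0.6401  0.6695  0.4871  1.748  -0.4069  0.8259 -1.4951]
```

>>> {"method": "step_arm", "body": {"steps": [[0.5,3.5,-1.5,0,0,0],[0,0,0,0,0,0],[0,0,0,0,0,0]]}}

```text
clock: 19.18
position: [0.6186, 0.1555, 0.0533]
ee_rot: [-3.139, -0.062, -0.003]
force: [-0.9, -0.6, -0.4]
width: 0.597
gripper_force: 0.0
```

>>> {"method": "step_arm", "body": {"steps": [[0,0,0,0,0,0],[0,0,0,0,0,0],[0,0,0,0,0,0],[0,0,0,0,0,0],[0,0,0,0,0,0],[0,0,0,0,0,0],[0,0,0,0,0,0],[0,0,0,0,0,0]], "gripper": 0, "force": 15}}

```text
clock: 19.85
position: [0.6178, 0.1549, 0.052]
ee_rot: [-3.14, -0.061, -0.0]
force: [-1.0, 1.3, -0.3]
width: 0.233
gripper_force: 15.0
```

```bash
rm jf.py; python3 - <<'E'
from h import *
st()
src=open("fit.py").read().split("q0=")[0]; exec(src)
# upright jug fit on scene5/top5
BOX={"top":(225,195,95,110),"scene":(255,120,100,130)}
def pose(q): return q[:3],R.from_euler('zyx',[q[3],q[4],q[5]])
FT=np.array([[x,y,z] for x in(-46,46) for y in(-52,52) for z in(0,24)])/1e3
PARTS=PARTS+[FT]
q0=np.array([.545,.0205,.052,.04,0,0]); 
import itertools
G={};I={}
for n in BOX:
    x,y,w,h=BOX[n]; im=cv2.resize(cv2.convertScaleAbs(cv2.imread(f"pics/{n}5.png"),alpha=1.6)[y:y+h,x:x+w],None,fx=K,fy=K,interpolation=cv2.INTER_CUBIC)
    m=mask(n,q0); g=np.where(cv2.dilate(m,np.ones((29,29)))>0,np.where(m>0,3,2),0).astype(np.uint8); g[cv2.erode(m,np.ones((25,25)))>0]=1
    cv2.grabCut(im,g,None,np.zeros((1,65)),np.zeros((1,65)),6,cv2.GC_INIT_WITH_MASK); G[n]=(g%2).astype(np.uint8); I[n]=im
def cost(q,names):
    return sum(1-(mask(n,q)&G[n]).sum()/(mask(n,q)|G[n]).sum() for n in names)
for names in(["top"],["scene"]):
    b=minimize(lambda r:cost(np.r_[r[:2],.052,r[2],0,0],names),[.545,.0205,.04],method="Nelder-Mead",options=dict(maxiter=150,initial_simplex=[np.array([.545,.0205,.04])+d for d in([0,0,0],[.008,0,0],[0,.008,0],[0,0,.06])])); print(names,b.x,b.fun)
    for z in (.052,.058,.064,.070):
        c=minimize(lambda r:cost(np.r_[r[:2],z,b.x[2],0,0],names),b.x[:2],method="Nelder-Mead",options=dict(maxiter=60,initial_simplex=[b.x[:2],b.x[:2]+[.005,0],b.x[:2]+[0,.005]])); print(z,c.x,c.fun)
o=[]
for n in BOX:
    im=I[n].copy()
    for m,c in((G[n],(0,255,0)),(mask(n,q0),(0,0,255))): cv2.drawContours(im,cv2.findContours(m,0,2)[0],-1,c,1)
    o.append(np.pad(im,((0,520-im.shape[0]),(0,0),(0,0))))
cv2.imwrite("pics/c8.png",np.hstack(o))
E
```

```text
t 19.85 p [617.8434 154.8683  52.0062] z [ 0.      0.0011 -1.    ] yaw_y -3.1024456244621925 F [-0.9732  1.2633 -0.3072] w 0.23326075611812397 14.998927563428879
j [-0.6448  0.6738  0.4854  1.7446 -0.409   0.8248 -1.4994]
['top'] [0.5427 0.0198 0.0215] 0.0895113874434007
0.052 [0.5426 0.0198] 0.08917283575026203
0.058 [0.5421 0.0195] 0.09686266639909025
0.064 [0.5418 0.0196] 0.10626820227693934
0.07 [0.5408 0.0188] 0.11612987693113386
['scene'] [0.5427 0.0195 0.0358] 0.04886633379716787
0.052 [0.5427 0.0194] 0.048749539519462926
0.058 [0.5476 0.0219] 0.061839451391690226
0.064 [0.5525 0.0228] 0.07386928676558335
0.07 [0.5577 0.0268] 0.08629620908876856
```

>>> {"method": "step_arm", "body": {"steps": [[0,0,10,0,0,0],[0,0,20,0,0,0],[0,0,30,0,0,0],[0,0,30,0,0,0],[0,0,30,0,0,0],[0,0,30,0,0,0],[0,0,30,0,0,0],[0,0,15,0,0,0],[-5.5,-10,0,0,0,0],[-11,-20,0,0,0,0],[-13,-24,0,0,0,0],[-13,-24,0,0,0,0],[-13,-24,0,0,0,0],[-11,-20,0,0,0,0],[-8,-12,0,0,0,0],[0,0,0,0,0,0],[0,0,0,0,0,0]]}}

```text
clock: 21.27
position: [0.5428, 0.0206, 0.247]
ee_rot: [-3.139, -0.06, 0.0]
force: [1.0, 0.4, 0.1]
width: 0.233
gripper_force: 15.0
```

```bash
python3 - <<'E'
from h import *
for _ in range(3):
    cams.get_image("scene"); st()
b=cams.get_image("scene")[:,:,::-1]; cv2.imwrite("pics/scene6.png",b)
E
```

```text
t 21.3167 p [543.3209  21.6411 246.9372] z [ 0.0001  0.0018 -1.    ] yaw_y -3.101882922347539 F [ 0.1384  0.4847 -0.6291] w 0.2333813165307743 14.998623579740524
j [-0.6202  0.3125  0.6367  1.7812 -0.207   1.1148 -1.4459]
t 21.3667 p [543.591   22.1375 246.8645] z [ 0.      0.0015 -1.    ] yaw_y -3.100878463412172 F [ 0.5012 -0.4151 -1.7746] w 0.23663142374276544 14.998561888933182
j [-0.6207  0.313   0.6363  1.7807 -0.207   1.1148 -1.4459]
t 21.4167 p [543.691   22.2525 246.7963] z [-0.      0.0013 -1.    ] yaw_y -3.1004972070437398 F [-0.4066 -0.0276 -0.5013] w 0.23513727264871617 14.99850019812584
j [-0.6209  0.3134  0.6363  1.7804 -0.2069  1.1148 -1.4458]
```

>>> {"method": "step_arm", "body": {"steps": [[0,-1.7,-10,0,0,0],[0,0,-10,0,0,0],[0,0,-5,0,0,0],[0,0,-3,0,0,0],[0,0,-3,0,0,0],[0,0,-2,0,0,0],[0,0,0,0,0,0]]}}

```text
clock: 22.05
position: [0.5432, 0.0192, 0.2136]
ee_rot: [-3.14, -0.061, 0.001]
force: [-0.1, 0.0, -1.4]
width: 0.23
gripper_force: 15.0
```

Plug is in the mouth with no contact force; keep going down.

>>> {"method": "step_arm", "body": {"steps": [[0,0.5,-2,0,0,0],[0,0,-2,0,0,0],[0,0,-2,0,0,0],[0,0,0,0,0,0]]}}

```text
clock: 22.38
position: [0.5432, 0.0197, 0.2077]
ee_rot: [-3.14, -0.062, 0.0]
force: [-0.1, -0.5, -1.3]
width: 0.231
gripper_force: 15.0
```

>>> {"method": "step_arm", "body": {"steps": [[0,0,-1.5,0,0,0],[0,0,-1,0,0,0],[0,0,0,0,0,0]]}}

```text
clock: 22.63
position: [0.5436, 0.0197, 0.2059]
ee_rot: [-3.14, -0.062, -0.001]
force: [-1.2, 0.2, 2.6]
width: 0.234
gripper_force: 15.0
```

>>> {"method": "step_arm", "body": {"steps": [[0,0,-0.7,0,0,0],[0,0,0,0,0,0]]}}

```text
clock: 22.8
position: [0.5437, 0.0197, 0.2058]
ee_rot: [-3.139, -0.062, -0.002]
force: [-4.3, 0.6, 9.5]
width: 0.232
gripper_force: 15.0
```

>>> {"method": "step_arm", "body": {"steps": [[0,0,0.5,0,0,0],[0,0,0,0,0,0],[0,0,0,0,0,0],[0,0,0,0,0,0],[0,0,0,0,0,0],[0,0,15,0,0,0],[0,0,25,0,0,0],[0,0,30,0,0,0],[-10,0,30,0,0,0],[-20,25,10,0,0,0],[-20,30,0,0,0,0],[-15,35,0,0,0,0],[0,35,0,0,0,0],[0,35,0,0,0,0],[0,35,0,0,0,0],[0,35,0,0,0,0],[0,25,0,0,0,0],[0,0,0,0,0,0]], "gripper": 0.6}}

```text
clock: 24.3
position: [0.4767, 0.2813, 0.3143]
ee_rot: [-3.139, -0.074, 0.002]
force: [-1.0, -0.1, 0.2]
width: 0.598
gripper_force: 0.0
```

```bash
python3 - <<'E'
from h import *
st()
a=cams.get_image("top")[:,:,::-1]; b=cams.get_image("scene")[:,:,::-1]
cv2.imwrite("pics/top7.png",a);cv2.imwrite("pics/scene7.png",b)
a=cv2.convertScaleAbs(a,alpha=1.8);b=cv2.convertScaleAbs(b,alpha=1.8)
A=crop(a,75,170,290,180,1,400); B=crop(b,230,130,215,175,2,400)
A=cv2.resize(a[180:320,190:355],None,fx=2,fy=2,interpolation=2)
C=np.pad(B,((0,0),(0,0),(0,0)))
cv2.imwrite("pics/c9.png",np.hstack([C,np.pad(A,((0,350-280),(0,0),(0,0)))]))
E
```

```text
t 24.3 p [476.6774 281.3206 314.3376] z [-0.0011  0.0021 -1.    ] yaw_y -3.094346964363315 F [-0.9705 -0.1128  0.1628] w 0.597815765065343 0.0
j [-1.0195  0.2646  0.5102  1.6443 -0.1367  1.2677 -2.0068]
```

View pics/c9.png

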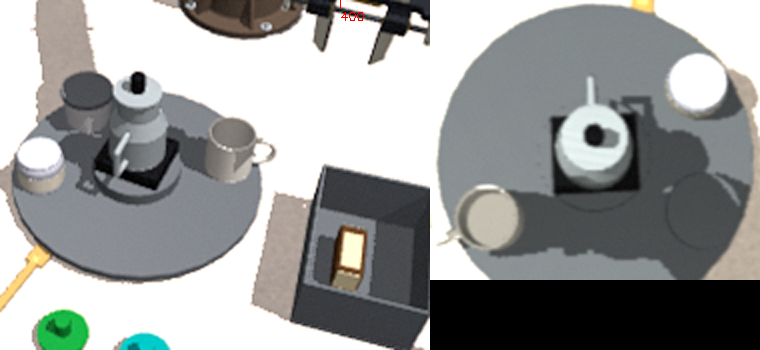

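The picture shows the yam lying in the bin (scene crop about 350,255). The jug stands upright on the dock with its lid flat on the rim (about 138,90), and the mug, tub and tin are undisturbed.

```bash
python3 -c "
from cell import job
print(job.sign_off())"
```

```text
the job is handed in; nothing more can be done
None
```

The job is handed in at about 24 s: the yam offcut is in the bin, the jug is seated upright on the dock pegs, its lid is flush on the rim, and the mug, tub and tin look undisturbed in the last pictures.

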